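# Put the cordless screwdriver from its case on the charging cradle

## Robot

A 7-joint arm with a two-finger parallel gripper is mounted at the origin on a cart in front of the work surface, level with it; the furniture and walls round the work are solid. World frame = base frame: x ahead of the robot, y to its left, z up, the work surface at z = 0. Lengths are in m, angles in rad, forces in N, time in s.
With the tool pointing down it reaches from about 0.425 to 0.925 m from the base axis. Payload 6.8 kg.
Tool frame: the origin (TCP) lies on the centre line of the jaws, within the pads' length; the fingertips stand 17 mm ahead of it and the grasp point (between the pads) lies 2 mm behind it; z points along the fingers, x is the direction in which the jaws open and shut, and the axes are right-handed (so a half turn about z gives the same grasp; the last joint's range is limited). The gripper opens to 85 mm and grips with 20 to 120 N. Pads are 22 mm wide; open, the fingers measure 114 mm over their backs; the gripper's body (76 mm by 85 mm) begins 54 mm behind the grasp point. The pads swing forward as they close: fully open they stand 13 mm farther back than shut.
Start: joints at [1.178, 0.477, 0.022, 1.555, -0.011, 1.109, -0.083], TCP at [0.19, -0.648, 0.248] pointing down, gripper open.
Joint ranges: [-2.96, 2.96], [-0.34, 2.1], [-1.41, 1.46], [0.24, 2.44], [-1.37, 4.51], [0.17, 1.92], [-2.96, 2.96]. Speed limits (rad/s): [2.39, 2.39, 3.14, 3.14, 3.14, 3.14, 3.14].

## Interface

Orientations are given as a rotation vector (axis times angle).
In Python, from bench import r gives the robot as it stands.
- The arm moves only by the tool arm_command, never from a script. Its argument "increments" is a list of rows, each a list of 3 entries, a list of its own where there are three numbers: the shift along the world's x, y, z in m, then the turn, a rotation vector about the world's x, y, z in rad, then the opening in per cent of the stroke, from 0 (shut) to 100 (fully open). A call has 1 to 10 rows; each row is the pose to reach, as a shift and turn from the pose commanded when the call began; what a row does not reach only later rows make up. A row lasts 1/10 s, in which the tool goes at most 50 mm and 8.59 degrees, less where a joint would pass 70% of its speed; a pose out of reach is approached as far as the arm can. A call with a gripper value outside its range is refused whole. The fingers move at their own pace and stop on an object; "newtons" is the grip in N (left out, the last holds). Time passes only in rows, so rows that repeat a pose let the fingers close. It gives the time, the measured TCP pose, the force and the opening at its end, in the units of the state.
- r.get_obs(): the state, without advancing time (a new reading comes with each control period).
- r.grab_frame(name): name is "scene" or "top"; returns the picture (400x640x3 uint8, blue, green, red); there is no depth.
- r.camera_model(name): a dict with "camera_matrix" (3x3 intrinsics, pixels), "D" ([k1, k2, p1, p2, k3] as OpenCV has them; the pictures are not rectified), "camera_from_world" (4x4, takes a point from world to camera coordinates). Camera axes: x right, y down, z forward; pixel columns grow to the right and rows downward; lengths in m; the calibration is good to about 2 mm. A picture is of the moment at which its call begins. camera_model takes no time and is no camera call.
- r.hand_in(): hands the job in, once; it reports no verdict.
The state is a dict: "clock": time; "joints": joint angles; "qvel": joint speeds; "tau": joint torques, N m; "tcp_pos": TCP position; "orientation": TCP orientation; "contact_force": force on the tool from outside, world axes, zero at the start; "moment": the same for the moment, N m; "grip_width": finger opening in m.
Only numpy, scipy, OpenCV 4.12 (cv2) and the standard library are available. Lean on these libraries where they do the work, as an engineer would, in place of code of your own. Each camera call takes 0.05 s, during which the arm holds its last target. There are 200 camera calls.

## Task

Lift the grey cordless screwdriver out of its foam case by the finger cut-out and lay it down flat on the bare desk, released. Then take it again near one end, clear of the cheeks of the white charging cradle, and rest it in the sloping saddle: same side up as in the case, bit up the slope, fully down on the saddle floor between the cheeks, with its blunt end against the orange foot stop. Leave the tape roll, the red cutters and the dish where they are.

Things in the scene. Friction and masses are not known exactly. Their poses are not given: they have to be found in the camera images.
- driver: Cordless pen screwdriver: dark grey bar of square section with rounded edges, 140 long x 24 x 24 mm, orange ring near its front; about 0.14 kg. Origin: centre of the bar's underside; x along the bar to the bit, z up (orange key on top). Chuck (18 mm dia) and bit (6 mm) stick out 32 mm beyond the front face, so it reaches from x = -70 to +102 mm.
- case: Open storage case, fixed: black tray with grey foam, 200 (x) x 100 (y) x 36 (z) mm; origin at the centre of its underside. The driver lies in a well 28 mm wide along the middle line, floor 8 mm up, bit to the case's +x, its top 2 mm below the foam and 4 mm below the rim.
- case_notch (a point): Middle of the finger cut-out in the foam, at the height of the well's floor (8 mm above the desk) and at the middle of the driver's bar. The cut-out is 50 mm long along the case's x and 90 mm wide across it; only there is the driver free at its sides.
- saddle: Saddle of the white charging cradle, fixed. Origin: centre of its floor between the cheeks, about 105 mm above its foot; x points up the slope (25 deg above level), z square to the floor. Two cheeks 28 mm apart inside run from x = -28 to +28 mm, 27 mm high, lips flaring out above them to 37 mm high, 52 mm across. A driver that is home has its origin at (-5, 0, 0) mm here, axes parallel.
- saddle_stop (a point): Foot of the face of the orange foot stop at the saddle's lower end (saddle x = -75 mm); the stop is 14 mm wide, 18 mm high. A spine 14 mm wide carries the floor from here up to saddle x = +38 mm.
- cradle_foot (a point): Centre of the underside of the cradle's foot, 105 mm below the saddle's origin; the foot is 110 (along the saddle) x 86 x 14 mm, the post 30 x 18 mm. It stands on the grey desk (y below -0.04), whose top is 6 mm higher than the pale desk (z = 0) that carries the case.
- kapton_roll: Loose bystander: roll of amber tape, 60 mm across, 12 high, lying flat; origin at the centre of its underside.
- cutters: Loose bystander: side cutters with red grips, 53 x 108 x 11 mm, lying flat; origin at the centre of the underside.
- dish: Loose bystander: small cream dish, 60 mm across, 23 high; origin at the centre of its underside.

How it is judged:
On the way:
1. the driver lies flat on the bare desk, out of the case, at rest and let go (horizontal distance between driver and case above 0.05 m and height (world z) of driver below 0.012 m and angle between driver's own x axis and vertical between 1.5 and 1.64 rad and linear speed of driver below 0.02 m/s and contact force between driver and the fingers below 0.1 N), for 0.2 s.
At the end, for the whole second after the job is handed in: The driver rests, let go, in the saddle with its bit up the slope: within 5 mm sideways, within 3 mm of the saddle floor, parallel to the saddle within 0.12 rad, right way up, and its blunt end no more than 6 mm from the foot stop (x of driver in the frame of saddle between -0.009 and 0.001 m and y of driver in the frame of saddle between -0.005 and 0.005 m and z of driver in the frame of saddle between -0.003 and 0.003 m and angle between the x axis of driver and the x axis of saddle, either way round below 0.12 rad and angle between driver's own x axis and vertical below 1.4 rad and angle between the z axis of driver and the z axis of saddle, either way round below 0.12 rad and angle between driver's own z axis and vertical below 1 rad and linear speed of driver below 0.01 m/s); the robot touches nothing.
It fails at once if a loose bystander (tape roll, cutters, dish) is moved by more than 20 mm (distance of any of kapton_roll, cutters, dish from where it was at the start of the episode above 0.02 m).
It also fails if it takes over 56 s, if anything falls off the work surface, if the arm or the gripper's body presses on something with over 40 N, if the wrist force passes 120 N, or if a joint passes its speed limit or range.

## Working session

There is one attempt and no reset: what is moved stays moved. The work goes in short steps, Python scripts to look and compute and a tool call to move; the robot and the scene stay as the last step left them, time stands still between calls to the robot, and variables do not carry over. Pictures are saved under pics/ and viewed, about 8 in all and at most 12, crops included, and the job is handed in when it is done.

Besides the shell and the picture viewer there is one more tool, called after "Call:" by a JSON object that holds its "fn" and its "kwargs". arm_command: Moves the arm, as the interface text tells. Its arguments: {"type":"object","properties":{"increments":{"type":"array","items":{"type":"array"}},"newtons":{"type":"number"}},"required":["increments"]}

```bash
mkdir -p pics; ls
python3 - <<'E'
from bench import r
import cv2,numpy as np
o=r.get_obs();print({k:np.round(v,3) for k,v in o.items()})
for n in("scene","top"):
    cv2.imwrite(f"pics/{n}0.png",r.grab_frame(n));m=r.camera_model(n)
    print(n,np.round(m["camera_matrix"],1).tolist(),m["D"],np.round(m["camera_from_world"],3).tolist())
E
```

```text
pics
{'clock': np.float64(0.0), 'joints': array([ 1.178,  0.478,  0.022,  1.556, -0.012,  1.109, -0.083]), 'qvel': array([ 0.002,  0.   ,  0.   ,  0.001,  0.001,  0.   , -0.002]), 'tau': array([-1.0000e-03, -5.9646e+01,  1.6080e+00, -2.8120e+01,  1.3000e-02,
        9.0000e-03, -0.0000e+00]), 'tcp_pos': array([ 0.189, -0.647,  0.247]), 'orientation': array([-2.513e+00,  1.883e+00,  2.000e-03]), 'contact_force': array([-0.043, -0.198, -0.083]), 'moment': array([-0.022,  0.016,  0.022]), 'grip_width': np.float64(0.086)}
scene [[490.4, 0.0, 318.9], [0.0, 490.4, 200.3], [0.0, 0.0, 1.0]] [-0.07768456  0.          0.          0.          0.        ] [[-0.508, -0.861, 0.005, 0.404], [-0.421, 0.244, -0.874, 0.287], [0.751, -0.446, -0.487, 0.86], [0.0, 0.0, 0.0, 1.0]]
top [[382.6, 0.0, 320.4], [0.0, 382.6, 203.6], [0.0, 0.0, 1.0]] [0.02273692 0.         0.         0.         0.        ] [[0.004, -1.0, -0.024, 0.156], [-0.984, 0.0, -0.179, 0.549], [0.179, 0.024, -0.984, 1.123], [0.0, 0.0, 0.0, 1.0]]
```

View pics/scene0.png

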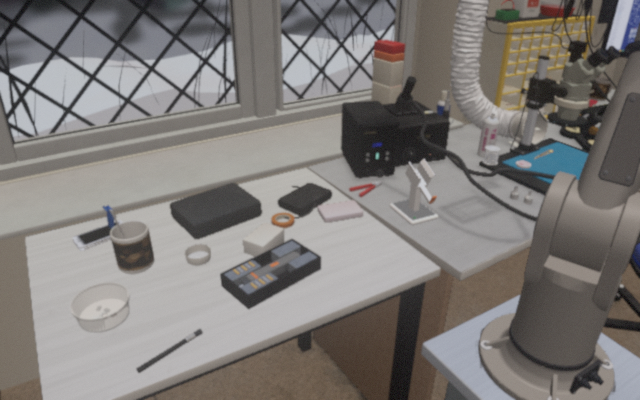

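View pics/top0.png

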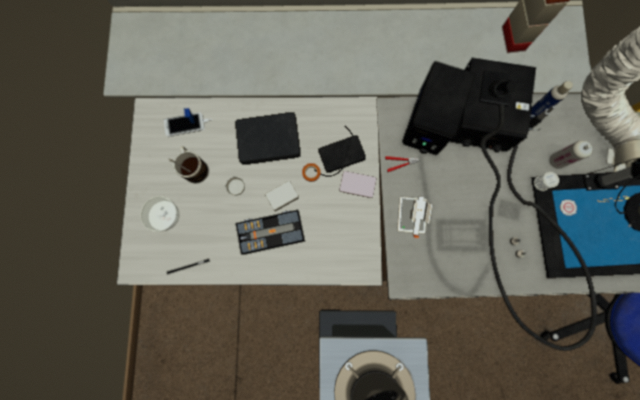

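Scene view: the case is near (272,272), the cradle near (415,195) with its orange stop at (430,197), the cutters at (365,188), the tape at (283,220) and the dish at (198,255). Top view: the case is at (270,231), the cradle at (415,216), the tape at (311,172), the dish at (235,186) and the cutters at (402,162). I'll zoom in next.

Run:
```python
import cv2,numpy as np
s=cv2.imread("pics/scene0.png");t=cv2.imread("pics/top0.png")
f=lambda im,x,y,w,h,k:cv2.resize(im[y:y+h,x:x+w],None,fx=k,fy=k,interpolation=cv2.INTER_CUBIC)
a=f(s,215,235,110,70,3.6);b=f(t,228,205,82,52,4.8)
c=f(s,380,150,66,75,3.6);d=f(t,385,185,55,60,4.8)
H=300
P=lambda im,w:cv2.copyMakeBorder(im,0,H-im.shape[0],0,w-im.shape[1],cv2.BORDER_CONSTANT)
print([i.shape for i in(a,b,c,d)])
cv2.imwrite("pics/z0.png",np.vstack([np.hstack([P(a,400),P(b,400)]),np.hstack([P(c,400),P(d,400)])]))
```

```text
[(252, 396, 3), (250, 394, 3), (270, 238, 3), (288, 264, 3)]
```

View pics/z0.png

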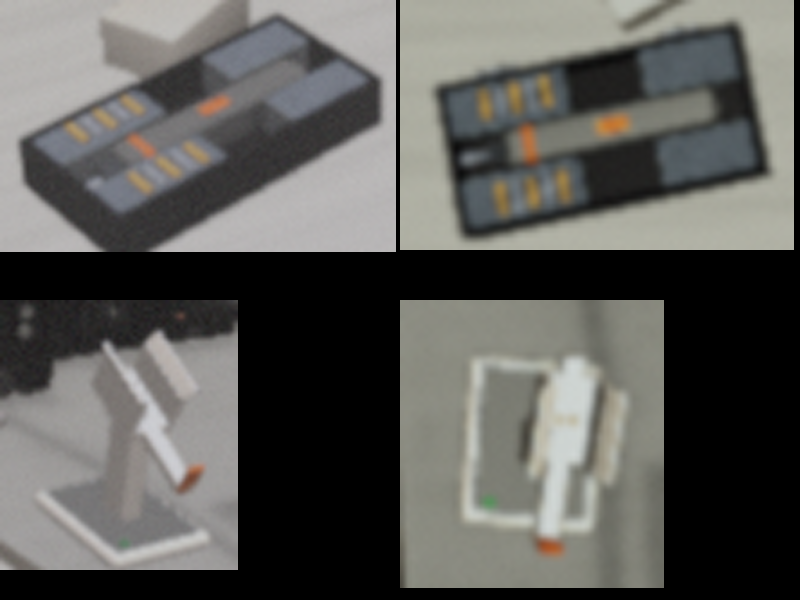

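Zoomed in, the driver's bit points to image-left in the top view (about world +y), and the orange key sits at the bar middle. The cradle slopes up away from the robot, with its orange stop nearest the robot. In the top crop the foot corners are (75,58), (65,220) and (190,228), and in the scene crop they are (40,195), (118,258) and (208,235).

```bash
cat > h.py <<'E'
import cv2,numpy as np
from bench import r
CM={n:r.camera_model(n) for n in("scene","top")}
def ray(n,uv):
    m=CM[n];T=np.array(m["camera_from_world"]);uv=np.atleast_2d(np.array(uv,float)).reshape(-1,1,2)
    p=cv2.undistortPoints(uv,np.array(m["camera_matrix"]),np.array(m["D"]))[:,0]
    d=np.c_[p,np.ones(len(p))]@T[:3,:3];return -T[:3,:3].T@T[:3,3],d
def onz(n,uv,z):
    c,d=ray(n,uv);return c+d*((z-c[2])/d[:,2])[:,None]
def tri(us,ut):
    c1,d1=ray("scene",us);c2,d2=ray("top",ut);out=[]
    for a,b in zip(d1,d2):
        s=np.linalg.lstsq(np.c_[a,-b],c2-c1,rcond=None)[0]
        p,q=c1+a*s[0],c2+b*s[1];out.append(np.r_[(p+q)/2,np.linalg.norm(p-q)])
    return np.array(out)
def proj(n,P):
    m=CM[n];T=np.array(m["camera_from_world"]);P=np.atleast_2d(np.array(P,float))
    return cv2.projectPoints(P.reshape(-1,1,3),cv2.Rodrigues(T[:3,:3])[0],T[:3,3],np.array(m["camera_matrix"]),np.array(m["D"]))[0][:,0]
def blobs(im,roi,lo,hi,amin=4):
    x,y,w,h=roi;hsv=cv2.cvtColor(im[y:y+h,x:x+w],cv2.COLOR_BGR2HSV)
    n,l,s,c=cv2.connectedComponentsWithStats(cv2.inRange(hsv,lo,hi))
    return [(np.round(c[i]+[x,y],2).tolist(),int(s[i,4])) for i in range(1,n) if s[i,4]>=amin]
E
python3 - <<'E'
from h import *
np.set_printoptions(precision=4,suppress=True)
s=cv2.imread("pics/scene0.png");t=cv2.imread("pics/top0.png")
for n,im,R in(("scene",s,(215,235,110,70)),("top",t,(228,205,82,52)),("scene",s,(415,180,25,30)),("top",t,(405,225,20,20))):
    print(n,blobs(im,R,(3,110,90),(18,255,255)))
T=lambda p:np.array(p)/4.8+[228,205]
rim=onz("top",T([[40,88],[338,25],[368,173],[65,237]]),.036);print("rim",rim,rim.mean(0))
print("key",onz("top",T([[213,125]]),.032),"ring",onz("top",T([[130,144]]),.032))
ft=np.array([[75,58],[65,220],[190,228]])/4.8+[385,185];fs=np.array([[118,258],[208,235]])/3.6+[380,150]
print("foot top",onz("top",ft,.02));print("foot scene",onz("scene",np.array([[40,195],[118,258],[208,235]])/3.6+[380,150],.02))
print("stop",tri(np.array([[192,178]])/3.6+[380,150],np.array([[150,247]])/4.8+[385,185]))
print("cam",ray("top",[320,200])[0],ray("scene",[320,200])[0])
E
```

```text
scene [([274.17, 263.72], 18), ([253.77, 274.77], 13)]
top [([271.87, 230.57], 23), ([254.43, 234.43], 21)]
scene [([433.2, 198.2], 10)]
top [([415.92, 236.08], 12)]
rim [[0.49   0.4177 0.036 ]
 [0.5311 0.2259 0.036 ]
 [0.4355 0.2054 0.036 ]
 [0.3947 0.3976 0.036 ]] [0.4628 0.3117 0.036 ]
key [[0.4665 0.3059 0.032 ]] ring [[0.4542 0.359  0.032 ]]
foot top [[ 0.5755 -0.0941  0.02  ]
 [ 0.469  -0.0841  0.02  ]
 [ 0.464  -0.1637  0.02  ]]
foot scene [[ 0.5643 -0.0884  0.02  ]
 [ 0.4653 -0.0805  0.02  ]
 [ 0.4569 -0.1574  0.02  ]]
stop [[ 0.4463 -0.1235  0.0814  0.001 ]]
cam [0.3393 0.1294 1.2065] [-0.32    0.6618  0.6676]
```

Run:
```python
from h import *
np.set_printoptions(precision=4,suppress=True)
us=[[274.17,263.72],[253.77,274.77]];ut=[[271.87,230.57],[254.43,234.43]]
print(tri(us,ut));a=onz("scene",us,.0325);b=onz("top",ut,.0325);print(a,b)
for q in(a,b):d=q[1]-q[0];print(np.degrees(np.arctan2(d[1],d[0])),np.hypot(*d[:2]))
print("stop",tri([[433.2,198.2]],[[415.92,236.08]]))
print("tape,dish,cutters",onz("top",[[311,172],[235,186],[402,162]],.01))
```

```text
[[0.4676 0.3069 0.0318 0.0014]
 [0.4557 0.3606 0.0306 0.0017]]
[[0.4662 0.3068 0.0325]
 [0.4527 0.3609 0.0325]] [[0.4679 0.3074 0.0325]
 [0.456  0.361  0.0325]]
104.0264683315976 0.055728324385276855
102.60413819241928 0.05493146762072207
stop [[ 0.4467 -0.1221  0.0852  0.    ]]
tape,dish,cutters [[ 0.6603  0.1891  0.01  ]
 [ 0.6143  0.4337  0.01  ]
 [ 0.6927 -0.1041  0.01  ]]
```

Call:
{"fn": "arm_command", "kwargs": {"increments": [[[0.05, 0.06, 0.03], [0, 0, 0.1], 40], [[0.1, 0.12, 0.06], [0, 0, 0.2], 40], [[0.14, 0.17, 0.075], [0, 0, 0.3], 40], [[0.18, 0.22, 0.075], [0, 0, 0.4], 40], [[0.22, 0.27, 0.075], [0, 0, 0.5], 40], [[0.26, 0.32, 0.075], [0, 0, 0.6], 40], [[0.265, 0.37, 0.075], [0, 0, 0.7], 40], [[0.27, 0.42, 0.075], [0, 0, 0.8], 40], [[0.27, 0.47, 0.075], [0, 0, 0.9], 40], [[0.27, 0.52, 0.075], [0, 0, 1.0], 40]], "newtons": 60}}

```text
clock: 1.1
tcp_pos: [0.4396, -0.2339, 0.3213]
orientation: [-3.11, 0.441, 0.0]
contact_force: [0.8, -0.4, 0.5]
grip_width: 0.0343
```

Call:
{"fn": "arm_command", "kwargs": {"increments": [[[0.005, 0.05, 0], [0, 0, 0.05], 52], [[0.01, 0.1, 0], [0, 0, 0.1], 52], [[0.015, 0.15, 0], [0, 0, 0.15], 52], [[0.02, 0.2, 0], [0, 0, 0.2], 52], [[0.025, 0.25, -0.02], [0, 0, 0.25], 52], [[0.025, 0.3, -0.05], [0, 0, 0.3], 52], [[0.025, 0.35, -0.08], [0, 0, 0.35], 52], [[0.025, 0.4, -0.1], [0, 0, 0.4], 52], [[0.025, 0.44, -0.13], [0, 0, 0.4], 52], [[0.025, 0.44, -0.15], [0, 0, 0.4], 52]]}}

```text
clock: 2.1
tcp_pos: [0.464, 0.2085, 0.1714]
orientation: [-3.133, -0.185, -0.003]
contact_force: [0.6, -0.3, 0.0]
grip_width: 0.0445
```

Call:
{"fn": "arm_command", "kwargs": {"increments": [[[0, 0, 0], [0, 0, 0], 52], [[0, 0, 0], [0, 0, 0], 52]]}}

```text
clock: 2.3
tcp_pos: [0.4635, 0.2038, 0.1708]
orientation: [3.136, 0.181, -0.004]
contact_force: [1.6, 0.0, -0.1]
grip_width: 0.0447
```

Run:
```python
from h import *
from scipy.spatial.transform import Rotation as R
o=r.get_obs();M=R.from_rotvec(o["orientation"]).as_matrix()
print(o["tcp_pos"],np.degrees(np.arctan2(M[1,0],M[0,0])),M[:,2],o["grip_width"])
print("shift to",np.array([.467,.3075,.12])-o["tcp_pos"])
```

```text
[0.46351646 0.203795   0.17083525] 6.601064092799595 [-2.19518933e-03 -7.89830779e-04 -9.99997279e-01] 0.044689951478574186
shift to [ 0.00348354  0.103705   -0.05083525]
```

Call:
{"fn": "arm_command", "kwargs": {"increments": [[[0.0035, 0.05, -0.03], [0, 0, 0.05], 52], [[0.0035, 0.104, -0.05], [0, 0, 0.107], 52], [[0.0035, 0.104, -0.08], [0, 0, 0.107], 52], [[0.0035, 0.104, -0.08], [0, 0, 0.107], 52], [[0.0035, 0.104, -0.08], [0, 0, 0.107], 52]]}}

```text
clock: 2.8
tcp_pos: [0.4686, 0.3064, 0.0923]
orientation: [3.121, 0.344, 0.0]
contact_force: [0.3, -0.5, 0.1]
grip_width: 0.0444
```

```bash
cat > st.py <<'E'
from h import *
from scipy.spatial.transform import Rotation as R
np.set_printoptions(precision=4,suppress=True)
def st():
    o=r.get_obs();M=R.from_rotvec(o["orientation"]).as_matrix()
    print(o["clock"],o["tcp_pos"],"xyaw",np.degrees(np.arctan2(M[1,0],M[0,0])),"z",M[:,2],o["grip_width"],o["contact_force"]);return o,M
def shot(name,x,y,w,h,k,x2,y2,w2,h2,k2):
    f=lambda im,x,y,w,h,k:cv2.resize(im[y:y+h,x:x+w],None,fx=k,fy=k,interpolation=cv2.INTER_CUBIC)
    s,t=r.grab_frame("scene"),r.grab_frame("top")
    cv2.imwrite(f"pics/{name}_s.png",s);cv2.imwrite(f"pics/{name}_t.png",t)
    a,b=f(s,x,y,w,h,k),f(t,x2,y2,w2,h2,k2);H=max(len(a),len(b))
    P=lambda i:cv2.copyMakeBorder(i,0,H-len(i),0,0,cv2.BORDER_CONSTANT)
    cv2.imwrite(f"pics/{name}.png",np.hstack([P(a),P(b)]));return s,t
E
python3 - <<'E'
from st import *
st();shot("g1",205,190,130,125,3,220,195,100,70,4)
E
```

```text
2.8 [0.4686 0.3064 0.0923] xyaw 12.561325336445522 z [ 0.0004 -0.0012 -1.    ] 0.04442928302372527 [ 0.3206 -0.5405  0.0924]
```

View pics/g1.png

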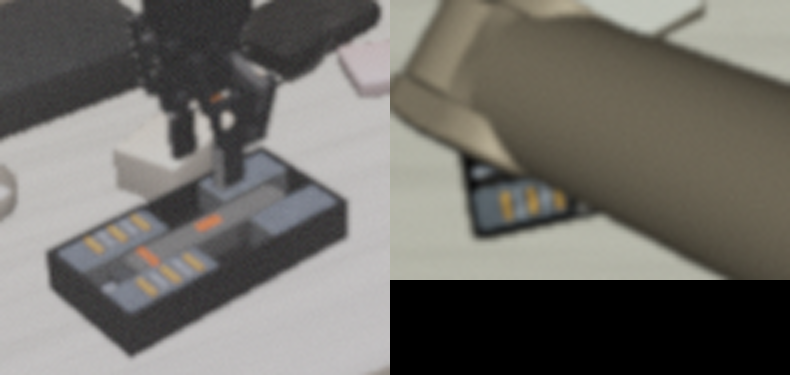

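The fingertips are above the case, with jaws at about (180,140) and (230,170) in the scene crop, astride the key line. The arm hides the top view. I'll descend.

Call:
{"fn": "arm_command", "kwargs": {"increments": [[[-0.001, 0.001, -0.02], [0, 0, 0], 52], [[-0.001, 0.001, -0.04], [0, 0, 0], 52], [[-0.001, 0.001, -0.045], [0, 0, 0], 52], [[-0.001, 0.001, -0.05], [0, 0, 0], 52]]}}

```text
clock: 3.3
tcp_pos: [0.4678, 0.3082, 0.0426]
orientation: [-3.123, -0.344, -0.003]
contact_force: [0.3, 0.2, 0.7]
grip_width: 0.0443
```

```bash
python3 -c "
from st import *
st();shot('g2',215,190,110,105,5,220,195,20,20,4)"
```

```text
3.3 [0.4678 0.3082 0.0426] xyaw 12.55990675877263 z [ 0.0017  0.0002 -1.    ] 0.04429727946406844 [0.2523 0.2106 0.7452]
```

View pics/g2.png

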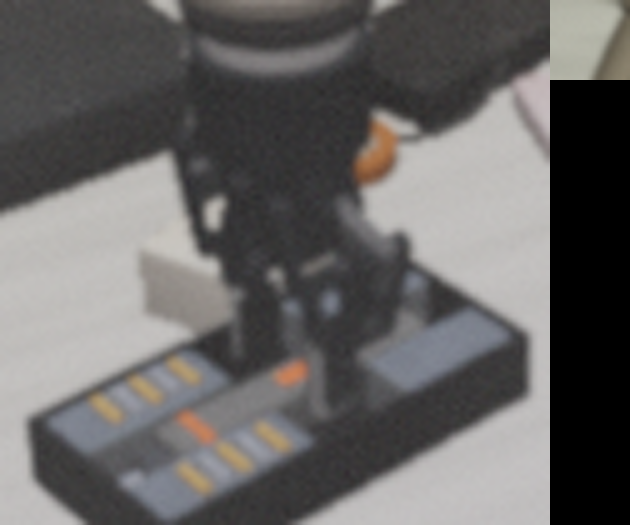

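The fingers straddle the bar inside the cut-out, with tips near (255,335) and (335,400) and the key at (292,373) between them. I'll go down and grip.

Call:
{"fn": "arm_command", "kwargs": {"increments": [[[0, 0, -0.008], [0, 0, 0], 52], [[0, 0, -0.0145], [0, 0, 0], 52], [[0, 0, -0.0145], [0, 0, 0], 52], [[0, 0, -0.0145], [0, 0, 0], 10], [[0, 0, -0.0145], [0, 0, 0], 10], [[0, 0, -0.0145], [0, 0, 0], 10], [[0, 0, -0.0145], [0, 0, 0], 10], [[0, 0, -0.0145], [0, 0, 0], 10]], "newtons": 60}}

```text
clock: 4.2
tcp_pos: [0.4668, 0.3091, 0.0273]
orientation: [-3.122, -0.346, -0.001]
contact_force: [-0.3, 0.4, 3.1]
grip_width: 0.0227
```

```bash
python3 -c "
from st import *
st()"
```

```text
4.2 [0.4668 0.3091 0.0273] xyaw 12.662219810151186 z [ 0.0004  0.0003 -1.    ] 0.022660837108053656 [-0.2618  0.447   3.0923]
```

Call:
{"fn": "arm_command", "kwargs": {"increments": [[[0, 0, 0.03], [0, 0, 0], 10], [[0, 0, 0.06], [0, 0, 0], 10], [[0, 0, 0.09], [0, 0, 0], 10], [[0, -0.03, 0.1], [0, 0, -0.12], 10], [[0, -0.06, 0.1], [0, 0, -0.26], 10], [[0, -0.09, 0.1], [0, 0, -0.4], 10], [[-0.005, -0.12, 0.1], [0, 0, -0.54], 10], [[-0.01, -0.15, 0.1], [0, 0, -0.68], 10], [[-0.015, -0.18, 0.1], [0, 0, -0.82], 10], [[-0.017, -0.21, 0.1], [0, 0, -0.96], 10]]}}

```text
clock: 5.2
tcp_pos: [0.4488, 0.0977, 0.1269]
orientation: [2.926, -1.142, -0.001]
contact_force: [0.1, -0.6, -1.0]
grip_width: 0.0226
```

Call:
{"fn": "arm_command", "kwargs": {"increments": [[[0, 0, 0], [0, 0, -0.14], 10], [[0, 0, 0], [0, 0, -0.28], 10], [[0, 0, 0], [0, 0, -0.42], 10], [[0, 0, 0], [0, 0, -0.56], 10], [[0, 0, 0], [0, 0, -0.7], 10], [[0, 0, 0], [0, 0, -0.84], 10], [[0, 0, 0], [0, 0, -0.92], 10], [[0, 0, 0], [0, 0, -0.92], 10], [[0, 0, 0], [0, 0, -0.92], 10]]}}

```text
clock: 6.1
tcp_pos: [0.4495, 0.099, 0.1269]
orientation: [2.124, -2.314, -0.0]
contact_force: [0.5, -0.0, -1.0]
grip_width: 0.0232
```

```bash
python3 -c "
from st import *
st();shot('g3',215,150,200,160,2.4,220,160,180,100,1.7)"
```

```text
6.1 [0.4495 0.099  0.1269] xyaw -94.90506806017672 z [-0.0002 -0.0001 -1.    ] 0.02317667658809174 [ 0.4624 -0.0184 -1.0465]
```

View pics/g3.png

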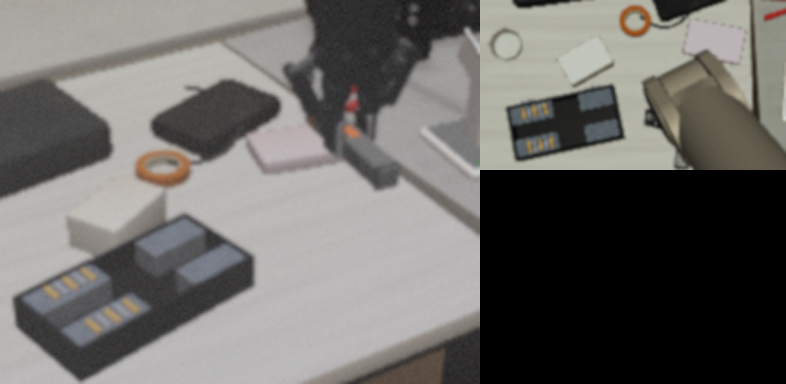

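The driver is held level, blunt end toward the robot (scene crop (385,175)), and the case well is empty. I'll set it down.

Call:
{"fn": "arm_command", "kwargs": {"increments": [[[-0.005, 0, -0.04], [0, 0, 0], 10], [[-0.005, 0, -0.08], [0, 0, 0], 10], [[-0.005, 0, -0.095], [0, 0, 0], 10], [[-0.005, 0, -0.1], [0, 0, 0], 10], [[-0.005, 0, -0.104], [0, 0, 0], 10], [[-0.005, 0, -0.1065], [0, 0, 0], 10], [[-0.005, 0, -0.1065], [0, 0, 0], 10], [[-0.005, 0, -0.1065], [0, 0, 0], 10]]}}

```text
clock: 7.0
tcp_pos: [0.4453, 0.0991, 0.0212]
orientation: [-2.12, 2.316, -0.001]
contact_force: [-0.2, -0.1, -1.9]
grip_width: 0.0227
```

Call:
{"fn": "arm_command", "kwargs": {"increments": [[[0, 0, -0.0015], [0, 0, 0], 10], [[0, 0, -0.0015], [0, 0, 0], 10], [[0, 0, -0.0015], [0, 0, 0], 60], [[0, 0, -0.0015], [0, 0, 0], 60], [[0, 0, -0.0015], [0, 0, 0], 60], [[0, 0, -0.0015], [0, 0, 0], 60], [[0, 0, -0.0015], [0, 0, 0], 60], [[0, 0, -0.0015], [0, 0, 0], 60]]}}

```text
clock: 7.8
tcp_pos: [0.4447, 0.0989, 0.019]
orientation: [2.121, -2.317, 0.0]
contact_force: [0.3, 0.2, -0.3]
grip_width: 0.0513
```

Call:
{"fn": "arm_command", "kwargs": {"increments": [[[0, 0, 0.03], [0, 0, 0], 60], [[0, 0, 0.07], [0, 0, 0], 60], [[0, 0.02, 0.12], [0, 0, 0], 60], [[0, 0.07, 0.16], [0, 0, 0], 60], [[0, 0.12, 0.16], [0, 0, 0], 60], [[0, 0.17, 0.16], [0, 0, 0], 60], [[0, 0.22, 0.16], [0, 0, 0], 60], [[0, 0.25, 0.16], [0, 0, 0], 60]]}}

```text
clock: 8.6
tcp_pos: [0.4442, 0.3515, 0.1794]
orientation: [-2.121, 2.316, 0.0]
contact_force: [0.9, -0.4, 0.4]
grip_width: 0.0515
```

```bash
python3 -c "
from st import *
st();s,t=shot('g4',290,150,160,130,2.5,310,190,120,80,3.3)
print(blobs(s,(290,190,110,90),(3,110,90),(18,255,255)),blobs(t,(310,190,70,90),(3,110,90),(18,255,255)))"
```

```text
8.6 [0.4442 0.3515 0.1794] xyaw -95.01423500956146 z [ 0.0006  0.0008 -1.    ] 0.05147062577975942 [ 0.943  -0.3849  0.4236]
[([291.25, 219.5], 28), ([359.83, 245.58], 12)] [([341.0, 221.5], 14), ([339.14, 239.1], 21)]
```

View pics/g4.png

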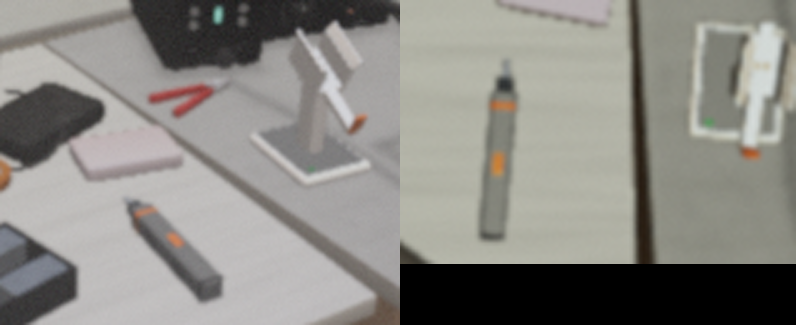

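The driver lies flat and free on the desk, in the top crop from the tail at (492,237) to the bit at (506,62). The cradle is at the right. Next I'll measure the driver and look closely at the saddle.

Run:
```python
from st import *
us=np.array([[359.83,245.58]]);ut=np.array([[339.14,239.1],[341.,221.5]])
print("key tri",tri(us,ut[:1]),"top",onz("top",ut,.0245),"scene",onz("scene",us,.0245))
s,t=[np.mean([r.grab_frame(n).astype(float) for _ in range(4)],0) for n in("scene","top")]
cv2.imwrite("pics/cs.png",s);cv2.imwrite("pics/ct.png",t)
f=lambda im,x,y,w,h,k:cv2.resize(im[y:y+h,x:x+w],None,fx=k,fy=k,interpolation=cv2.INTER_CUBIC)
a=f(s,388,155,58,72,7);b=f(t,392,192,48,72,8)
b=b[:a.shape[0]];cv2.imwrite("pics/c2.png",np.clip(np.hstack([a,b[:, :384]]),0,255));print(a.shape,b.shape)
```

```text
key tri [[0.4423 0.0991 0.0227 0.0015]] top [[0.4427 0.0998 0.0245]
 [0.4974 0.0937 0.0245]] scene [[0.4398 0.1001 0.0245]]
(504, 406, 3) (504, 384, 3)[ WARN:0@5.703] global loadsave.cpp:1063 imwrite_ Unsupported depth image for selected encoder is fallbacked to CV_8U.
```

View pics/c2.png

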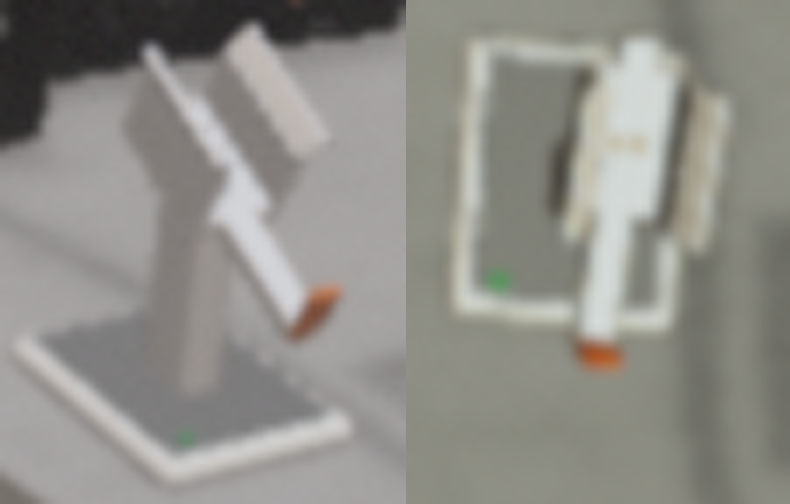

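Close-up of the cradle (crop pixels). In the top view the spine runs from its upper end at (641,40), through (614,230), to the stop junction at (599,340), with the orange stop centred at (601,355). In the scene view the stop junction is at (300,308). I'll intersect these rays with the tilted floor plane.

Run:
```python
from st import *
T=lambda p:(np.array(p,float)-[406,0])/8+[392,192]-.44
S=lambda p:np.array(p,float)/7+[388,155]-.43
c=onz("top",T([[468,38],[453,313],[668,328]]),.02);print("top foot",c[:,:2],"ctr",(c[0]+c[2])[:2]/2)
d=c[0]-c[1];e=c[2]-c[1];print("yaw",np.degrees(np.arctan2(d[1],d[0])),np.degrees(np.arctan2(e[1],e[0]))+90,np.linalg.norm(d),np.linalg.norm(e))
c=onz("scene",S([[15,338],[170,463],[350,412]]),.02);print("scene foot",c[:,:2],"ctr",(c[0]+c[2])[:2]/2)
d=c[0]-c[1];e=c[2]-c[1];print("yaw",np.degrees(np.arctan2(d[1],d[0])),np.degrees(np.arctan2(e[1],e[0]))+90,np.linalg.norm(d),np.linalg.norm(e))
def fr(yaw):
    return (R.from_euler("z",yaw,degrees=True)*R.from_euler("y",-25,degrees=True)).as_matrix()
O=np.array([.518,-.124,.111]);F=fr(-5)
pts={"spine top":[641,40],"spine hi":[641,50],"dots":[628,143],"spL":[614,235],"spE":[599,338],"stop":[601,355]}
for k,p in pts.items():
    c0,dd=ray("top",T([p]));n=F[:,2];P=c0+dd[0]*((O-c0)@n/(dd[0]@n));print(k,P,"saddle",F.T@(P-O))
print("tri stop foot",tri(S([[300,308]]),T([[599,340]])))
```

```text
top foot [[ 0.578  -0.09  ]
 [ 0.4695 -0.0807]
 [ 0.4638 -0.1629]] ctr [ 0.5209 -0.1264]
yaw -4.927587642580252 -3.92497482068444 0.10890392940696308 0.0823674943788425
scene foot [[ 0.5719 -0.0895]
 [ 0.4701 -0.0815]
 [ 0.4643 -0.1635]] ctr [ 0.5181 -0.1265]
yaw -4.522017248203172 -4.024240755072157 0.10217809446991193 0.08221264357636812
spine top [ 0.5553 -0.1312  0.1286] saddle [ 0.0417 -0.0039  0.    ]
spine hi [ 0.552  -0.1314  0.1271] saddle [ 0.0381 -0.0044 -0.    ]
dots [ 0.5208 -0.1288  0.1125] saddle [ 0.0035 -0.0046 -0.    ]
spL [ 0.4894 -0.1258  0.0978] saddle [-0.0312 -0.0043  0.    ]
spE [ 0.4537 -0.1226  0.0811] saddle [-0.0708 -0.0042 -0.    ]
stop [ 0.4478 -0.1237  0.0784] saddle [-0.0772 -0.0058  0.    ]
tri stop foot [[ 0.4538 -0.1217  0.0808  0.0024]]
```

Along the spine, saddle y is a constant -4.3 mm at yaw -5 deg, so the yaw holds. The saddle origin is about (0.5215, -0.129, 0.111). I'll regrasp at driver x = +52 mm, at TCP (0.4945, 0.0946).

Call:
{"fn": "arm_command", "kwargs": {"increments": [[[0.01, -0.05, 0], [0, 0, 0], 55], [[0.02, -0.1, 0], [0, 0, 0], 55], [[0.03, -0.15, 0], [0, 0, 0], 55], [[0.04, -0.2, 0], [0, 0, 0], 55], [[0.0505, -0.2565, -0.04], [0, 0, 0], 55], [[0.0505, -0.2565, -0.08], [0, 0, 0], 55], [[0.0505, -0.2565, -0.11], [0, 0, 0], 55], [[0.0505, -0.2565, -0.11], [0, 0, 0], 55], [[0.0505, -0.2565, -0.11], [0, 0, 0], 55]]}}

```text
clock: 10.0
tcp_pos: [0.4951, 0.0926, 0.0695]
orientation: [2.121, -2.317, -0.001]
contact_force: [0.1, 0.3, 0.2]
grip_width: 0.0472
```

```bash
python3 -c "
from st import *
o,M=st();print(np.array([.4945,.0946,.020])-o['tcp_pos'])"
```

```text
10.0 [0.4951 0.0926 0.0695] xyaw -95.06033666814845 z [-0.0008  0.0001 -1.    ] 0.04720940999366379 [0.1294 0.3319 0.2031]
[-0.0006  0.002  -0.0495]
```

Call:
{"fn": "arm_command", "kwargs": {"increments": [[[0, 0.002, -0.03], [0, 0, 0], 55], [[0, 0.002, -0.045], [0, 0, 0], 55], [[0, 0.002, -0.0495], [0, 0, 0], 55], [[0, 0.002, -0.0495], [0, 0, 0], 55], [[0, 0.002, -0.0495], [0, 0, 0], 10], [[0, 0.002, -0.0495], [0, 0, 0], 10], [[0, 0.002, -0.0495], [0, 0, 0], 10], [[0, 0.002, -0.0495], [0, 0, 0], 10], [[0, 0.002, -0.0495], [0, 0, 0], 10]], "newtons": 90}}

```text
clock: 10.9
tcp_pos: [0.4963, 0.0949, 0.0213]
orientation: [-2.12, 2.315, -0.002]
contact_force: [-2.2, -0.9, 9.3]
grip_width: 0.022
```

```bash
python3 -c "
from st import *
st()"
```

```text
10.9 [0.4963 0.0949 0.0213] xyaw -95.04846988985042 z [ 0.0026  0.0005 -1.    ] 0.022021415242670643 [-2.2037 -0.8914  9.3063]
```

Call:
{"fn": "arm_command", "kwargs": {"increments": [[[0, 0, 0.04], [0, 0, 0], 10], [[0, 0, 0.09], [0, 0, 0], 10], [[0, 0, 0.14], [0, 0, 0], 10], [[0, 0, 0.19], [0, 0, 0], 10], [[0, 0, 0.23], [-0.0076, -0.087, 0], 10], [[0.005, -0.03, 0.23], [-0.0152, -0.174, 0], 10], [[0.01, -0.06, 0.23], [-0.0228, -0.261, 0], 10], [[0.015, -0.09, 0.23], [-0.0304, -0.348, 0], 10], [[0.02, -0.12, 0.23], [-0.038, -0.4346, 0], 10], [[0.025, -0.15, 0.23], [-0.038, -0.4346, 0], 10]]}}

```text
clock: 11.9
tcp_pos: [0.5174, -0.0566, 0.2492]
orientation: [-1.899, 2.072, -0.461]
contact_force: [-0.5, 0.7, -1.2]
grip_width: 0.0219
```

Call:
{"fn": "arm_command", "kwargs": {"increments": [[[0.002, -0.03, 0], [0, 0, 0], 10], [[0.005, -0.06, 0], [0, 0, 0], 10], [[0.007, -0.075, 0], [0, 0, 0], 10], [[0.007, -0.075, 0], [0, 0, 0], 10], [[0.007, -0.075, 0], [0, 0, 0], 10], [[0.007, -0.075, 0], [0, 0, 0], 10]]}}

```text
clock: 12.5
tcp_pos: [0.527, -0.1292, 0.2497]
orientation: [-1.9, 2.071, -0.459]
contact_force: [0.3, 0.6, 0.0]
grip_width: 0.0221
```

```bash
cat >> st.py <<'E'
F=(R.from_euler("z",-5,degrees=True)*R.from_euler("y",-25,degrees=True)).as_matrix()
O=np.array([.5215,-.129,.111])
def sad():
    o,M=st();T=F@np.c_[[0,-1,0],[-1,0,0],[0,0,-1]]
    print("tcp in saddle",F.T@(o["tcp_pos"]-O),"turn needed",(R.from_matrix(T)*R.from_matrix(M).inv()).as_rotvec(),"force in saddle",F.T@o["contact_force"])
E
python3 -c "
from st import *
sad();s,t=shot('p1',330,70,120,150,3.5,385,180,70,80,5)
print(blobs(s,(350,80,90,150),(3,110,90),(18,255,255)),blobs(t,(385,180,60,70),(3,110,90),(18,255,255)))
print('to pre',O+F@[.0488+.006,0,.101]-r.get_obs()['tcp_pos'])"
```

```text
12.5 [ 0.527  -0.1292  0.2497] xyaw -94.9428755636473 z [ 0.4211 -0.036  -0.9063] 0.022087525098206905 [0.3458 0.6388 0.0236]
tcp in saddle [0.0636 0.0003 0.1234] turn needed [-0.0005  0.     -0.001 ] force in saddle [ 0.2717  0.6665 -0.1007]
[([423.29, 123.57], 7), ([432.59, 140.18], 17), ([433.0, 198.6], 10)] [([428.29, 220.76], 17), ([416.0, 236.0], 13)]
to pre [ 0.0013 -0.0004 -0.0239]
```

View pics/p1.png

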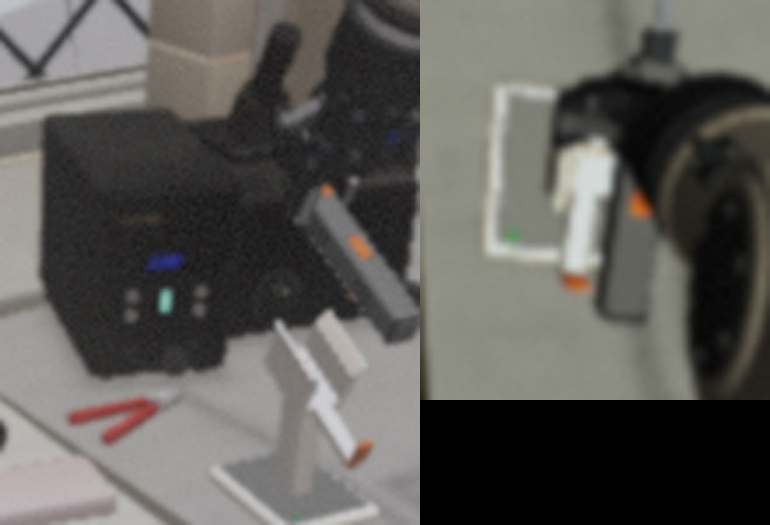

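The driver is tilted parallel to the spine in the scene view. In the top view it is shifted right, as expected from its height. I'll check numerically using its key.

```bash
python3 -c "
from st import *
for us,ut in(([[432.59,140.18]],[[428.29,220.76]]),([[433.,198.6]],[[416.,236.]])):
    p=tri(us,ut)[0];print(p,F.T@(p[:3]-O))
"
```

```text
[ 0.4724 -0.122   0.2302  0.0013] [0.0055 0.0027 0.1289]
[ 0.4472 -0.1225  0.0836  0.0005] [-0.0791 -0.      0.0067]
```

Call:
{"fn": "arm_command", "kwargs": {"increments": [[[0.005, -0.001, -0.015], [0, 0, 0], 10], [[0.01, -0.0015, -0.03], [0, 0, 0], 10], [[0.014, -0.0018, -0.042], [0, 0, 0], 10], [[0.017, -0.0018, -0.051], [0, 0, 0], 10], [[0.017, -0.0018, -0.051], [0, 0, 0], 10], [[0.017, -0.0018, -0.051], [0, 0, 0], 10]]}}

```text
clock: 13.2
tcp_pos: [0.5442, -0.1322, 0.1985]
orientation: [-1.898, 2.073, -0.459]
contact_force: [-0.6, 0.8, -1.6]
grip_width: 0.022
```

```bash
python3 -c "
from st import *
sad();s,t=shot('p2',380,110,66,100,5,395,190,50,60,8)
print(blobs(s,(380,100,70,120),(3,110,90),(18,255,255)),blobs(t,(385,180,60,70),(3,110,90),(18,255,255)))"
```

```text
13.2 [ 0.5442 -0.1322  0.1985] xyaw -95.03108642973615 z [ 0.4208 -0.0366 -0.9064] 0.021950051719809384 [-0.5648  0.7519 -1.5961]
tcp in saddle [ 0.0578 -0.0012  0.0696] turn needed [-0.0005 -0.0002  0.0005] force in saddle [-1.2439  0.6998 -1.1811]
[([417.5, 140.67], 6), ([426.4, 157.0], 15), ([432.91, 198.55], 11)] [([424.36, 217.21], 14), ([415.12, 235.88], 8)]
```

View pics/p2.png

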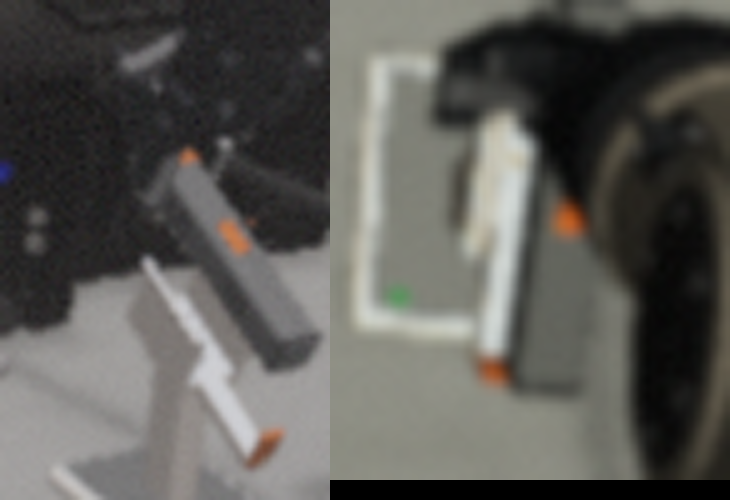

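```bash
python3 -c "
from st import *
for y in(-.012,.012):print(proj('top',O+F@[-.066,y-.0012,.072]),proj('top',O+F@[-.066,y-.0012,.048]),proj('scene',O+F@[-.066,y-.0012,.072]),proj('scene',O+F@[-.066,y-.0012,.048]))
for y in(-.007,.007):print('stop',proj('top',O+F@[-.075,y,.018]),proj('scene',O+F@[-.075,y,.018]),proj('scene',O+F@[-.075,y,0]))
t=cv2.imread('pics/p2_t.png');print(t[232,412:432].mean(1).round());print(t[228,412:432].mean(1).round())
"
```

```text
[[425.7633 239.8136]] [[423.9922 236.868 ]] [[444.6425 176.7559]] [[440.8938 183.0716]]
[[416.9333 239.0249]] [[415.3559 236.0999]] [[436.6172 178.6324]] [[432.9571 184.9726]]
stop [[419.2787 236.1144]] [[436.1885 193.9635]] [[433.5317 198.3949]]
stop [[414.3863 235.6797]] [[431.6109 195.1063]] [[428.9918 199.5457]]
[151. 156. 193. 203. 167.  99.  63.  79.  93.  96.  97.  96.  97.  96.
  95. 102. 106. 112. 116. 107.]
[128. 141. 178. 206. 195. 136.  73.  70.  88.  95.  97.  98.  97.  96.
  93.  94. 104. 112. 118. 112.]
```

Both views agree with the prediction to about 1 px (top +, scene -), so lateral error is within the flare. I'll go in between the lips while watching the force.

Call:
{"fn": "arm_command", "kwargs": {"increments": [[[0.004, 0.0005, -0.009], [0, 0, 0], 10], [[0.0085, 0.0003, -0.018], [0, 0, 0], 10], [[0.0085, 0.0003, -0.018], [0, 0, 0], 10]]}}

```text
clock: 13.6
tcp_pos: [0.5525, -0.1318, 0.179]
orientation: [-1.899, 2.074, -0.457]
contact_force: [-0.1, -0.0, -1.0]
grip_width: 0.0225
```

Call:
{"fn": "arm_command", "kwargs": {"increments": [[[0.004, -0.0003, -0.009], [0, 0, 0], 10], [[0.0084, -0.0006, -0.018], [0, 0, 0], 10], [[0.0084, -0.0006, -0.018], [0, 0, 0], 10]]}}

```text
clock: 13.9
tcp_pos: [0.5609, -0.1324, 0.1608]
orientation: [-1.899, 2.074, -0.457]
contact_force: [-0.6, 0.2, -1.1]
grip_width: 0.022
```

```bash
python3 -c "
from st import *
sad();print(r.get_obs()['moment'])"
```

```text
13.9 [ 0.5609 -0.1324  0.1608] xyaw -95.02869219246874 z [ 0.4189 -0.0363 -0.9073] 0.021988864929619083 [-0.6387  0.1607 -1.0753]
tcp in saddle [0.0569 0.     0.0285] turn needed [-0.0009 -0.0023  0.0005] force in saddle [-1.0438  0.1045 -0.6997]
[ 0.0786  0.505  -0.0105]
```

Call:
{"fn": "arm_command", "kwargs": {"increments": [[[0.001, 0, -0.0025], [0, 0, 0], 10], [[0.0021, -0.0002, -0.0045], [0, 0, 0], 10], [[0.0028, -0.0002, -0.006], [0, 0, 0], 10], [[0.0028, -0.0002, -0.006], [0, 0, 0], 10]]}}

```text
clock: 14.3
tcp_pos: [0.5639, -0.1329, 0.1565]
orientation: [-1.898, 2.073, -0.459]
contact_force: [0.5, -0.0, -1.4]
grip_width: 0.0221
```

```bash
python3 -c "
from st import *
sad();print(r.get_obs()['moment'])"
```

```text
14.3 [ 0.5639 -0.1329  0.1565] xyaw -95.05060761221625 z [ 0.421  -0.0368 -0.9063] 0.02208404926825831 [ 0.5092 -0.0095 -1.3808]
tcp in saddle [ 0.0578 -0.0001  0.0232] turn needed [-0.0004  0.      0.0009] force in saddle [-0.1231  0.0349 -1.4662]
[0.0678 0.4814 0.0099]
```

Still free. I'll go down another 3 mm in small steps.

Call:
{"fn": "arm_command", "kwargs": {"increments": [[[0.0004, 0, -0.001], [0, 0, 0], 10], [[0.0008, 0, -0.0018], [0, 0, 0], 10], [[0.0011, 0, -0.0025], [0, 0, 0], 10], [[0.0011, 0, -0.0025], [0, 0, 0], 10]]}}

```text
clock: 14.7
tcp_pos: [0.5649, -0.133, 0.1547]
orientation: [-1.898, 2.073, -0.46]
contact_force: [-4.8, 0.9, 8.5]
grip_width: 0.0223
```

```bash
python3 -c "
from st import *
sad();print(r.get_obs()['moment'])"
```

```text
14.7 [ 0.5649 -0.133   0.1547] xyaw -95.06217305456748 z [ 0.4213 -0.0371 -0.9061] 0.022287096793357854 [-4.7984  0.8632  8.4949]
tcp in saddle [ 0.058  -0.0002  0.0212] turn needed [-0.0002  0.0004  0.0011] force in saddle [-0.8104  0.4417  9.751 ]
[0.1519 1.1237 0.0133]
```

Contact with the floor came at the predicted height (9.8 N along the normal). Now I'll slide down the slope to the stop.

Call:
{"fn": "arm_command", "kwargs": {"increments": [[[-0.0003, 0, 0.0006], [0, 0, 0], 10], [[-0.0021, 0.0002, -0.0003], [0, 0, 0], 10], [[-0.0039, 0.0003, -0.0011], [0, 0, 0], 10], [[-0.0039, 0.0003, -0.0011], [0, 0, 0], 10]]}}

```text
clock: 15.1
tcp_pos: [0.5621, -0.1327, 0.1538]
orientation: [-1.896, 2.072, -0.462]
contact_force: [-0.2, -0.4, 5.5]
grip_width: 0.0222
```

```bash
python3 -c "
from st import *
sad();print(r.get_obs()['moment'])"
```

```text
15.1 [ 0.5621 -0.1327  0.1538] xyaw -95.05324537409051 z [ 0.4235 -0.0371 -0.9051] 0.022231006731369428 [-0.1572 -0.4227  5.508 ]
tcp in saddle [ 0.055  -0.0001  0.0216] turn needed [-0.0001  0.0028  0.0009] force in saddle [ 2.2192 -0.4348  5.0426]
[-0.0056  0.2455 -0.0281]
```

Call:
{"fn": "arm_command", "kwargs": {"increments": [[[-0.001, 0.0001, -0.0003], [0, 0, 0], 10], [[-0.002, 0.0002, -0.0008], [0, 0, 0], 10], [[-0.002, 0.0002, -0.0008], [0, 0, 0], 10]]}}

```text
clock: 15.4
tcp_pos: [0.5598, -0.1324, 0.1528]
orientation: [-1.897, 2.072, -0.461]
contact_force: [0.8, 0.8, 5.3]
grip_width: 0.0227
```

```bash
python3 -c "
from st import *
sad();print(r.get_obs()['moment'])"
```

```text
15.4 [ 0.5598 -0.1324  0.1528] xyaw -95.04756106182982 z [ 0.4228 -0.037  -0.9054] 0.02265280615759336 [0.7795 0.7823 5.3284]
tcp in saddle [ 0.0525 -0.0001  0.0216] turn needed [-0.0002  0.0021  0.0008] force in saddle [2.8939 0.8473 4.5298]
[ 0.0523  0.1629 -0.0116]
```

Call:
{"fn": "arm_command", "kwargs": {"increments": [[[-0.001, 0.0001, -0.0004], [0, 0, 0], 10], [[-0.002, 0.0002, -0.0008], [0, 0, 0], 10], [[-0.003, 0.0002, -0.0012], [0, 0, 0], 10], [[-0.003, 0.0002, -0.0012], [0, 0, 0], 10]]}}

```text
clock: 15.8
tcp_pos: [0.5564, -0.1322, 0.1512]
orientation: [-1.897, 2.073, -0.46]
contact_force: [1.0, 0.2, 5.7]
grip_width: 0.0222
```

```bash
python3 -c "
from st import *
sad();print(r.get_obs()['moment'])"
```

```text
15.8 [ 0.5564 -0.1322  0.1512] xyaw -95.05133648452886 z [ 0.4218 -0.0369 -0.9059] 0.022228124127226613 [0.9752 0.2218 5.684 ]
tcp in saddle [ 0.0487 -0.0001  0.0216] turn needed [-0.0004  0.0009  0.0009] force in saddle [3.2651 0.3059 4.749 ]
[ 0.01    0.0754 -0.0181]
```

Call:
{"fn": "arm_command", "kwargs": {"increments": [[[-0.001, 0.0001, -0.0004], [0, 0, 0], 10], [[-0.0018, 0.0002, -0.0008], [0, 0, 0], 10], [[-0.0018, 0.0002, -0.0008], [0, 0, 0], 10]]}}

```text
clock: 16.1
tcp_pos: [0.5562, -0.1321, 0.1514]
orientation: [-1.896, 2.07, -0.463]
contact_force: [4.0, -1.4, 5.3]
grip_width: 0.022
```

```bash
python3 -c "
from st import *
sad();print(r.get_obs()['moment'])"
```

```text
16.1 [ 0.5562 -0.1321  0.1514] xyaw -95.04534062155692 z [ 0.4249 -0.0372 -0.9045] 0.02199795750419745 [ 4.018  -1.3908  5.2793]
tcp in saddle [ 0.0486 -0.0001  0.0219] turn needed [0.0001 0.0043 0.0008] force in saddle [ 5.9687 -1.0353  3.0418]
[-0.0841 -0.5318  0.0102]
```

It has met the stop: the TCP did not move for 2 mm commanded, and the force rose to 6 N up the slope. I'll release and retreat along the saddle normal.

Call:
{"fn": "arm_command", "kwargs": {"increments": [[[0, 0, 0], [0, 0, 0], 50], [[0, 0, 0], [0, 0, 0], 50], [[0, 0, 0], [0, 0, 0], 50], [[0, 0, 0], [0, 0, 0], 50], [[-0.008, 0.0007, 0.018], [0, 0, 0], 50], [[-0.021, 0.0018, 0.045], [0, 0, 0], 50], [[-0.038, 0.0033, 0.082], [0, 0, 0], 50], [[-0.04, 0.03, 0.12], [0, 0, 0], 50], [[-0.04, 0.07, 0.14], [0, 0, 0], 50], [[-0.04, 0.12, 0.14], [0, 0, 0], 50]]}}

```text
clock: 17.1
tcp_pos: [0.5157, -0.0123, 0.2941]
orientation: [-1.889, 2.073, -0.467]
contact_force: [1.0, 0.4, -0.4]
grip_width: 0.0428
```

Call:
{"fn": "arm_command", "kwargs": {"increments": [[[0, 0.05, 0], [0, 0.1, 0], 50], [[0, 0.1, 0], [0, 0.2, 0], 50], [[0, 0.15, 0], [0, 0.3, 0], 50], [[0, 0.2, 0], [0, 0.4, 0], 50], [[0, 0.25, 0], [0, 0.43, 0], 50], [[0, 0.3, 0], [0, 0.43, 0], 50], [[0, 0.3, 0], [0, 0.43, 0], 50]]}}

```text
clock: 17.8
tcp_pos: [0.5115, 0.2964, 0.2894]
orientation: [2.129, -2.283, 0.039]
contact_force: [-1.4, -0.1, 0.9]
grip_width: 0.0424
```

```bash
python3 -c "
from st import *
st();s,t=shot('e1',380,140,66,100,5,385,180,60,65,7)
a=blobs(s,(380,140,70,80),(3,110,90),(18,255,255));b=blobs(t,(385,180,60,70),(3,110,90),(18,255,255));print(a,b)
for x,z in((-.005,.0245),(.05,.0245)):print('expected',proj('scene',O+F@[x,0,z]),proj('top',O+F@[x,0,z]))"
```

```text
17.8 [0.5115 0.2964 0.2894] xyaw -94.00098749702234 z [ 0.0025 -0.0319 -0.9995] 0.04244697884121194 [-1.3904 -0.1375  0.899 ]
[([408.29, 157.82], 17), ([421.0, 172.24], 17), ([433.0, 197.65], 17)] [([422.8, 194.32], 25), ([420.55, 213.38], 29), ([415.71, 236.43], 7)]
expected [[420.847  171.8077]] [[420.647  213.2964]]
expected [[410.3424 156.0548]] [[423.41   194.3943]]
```

View pics/e1.png

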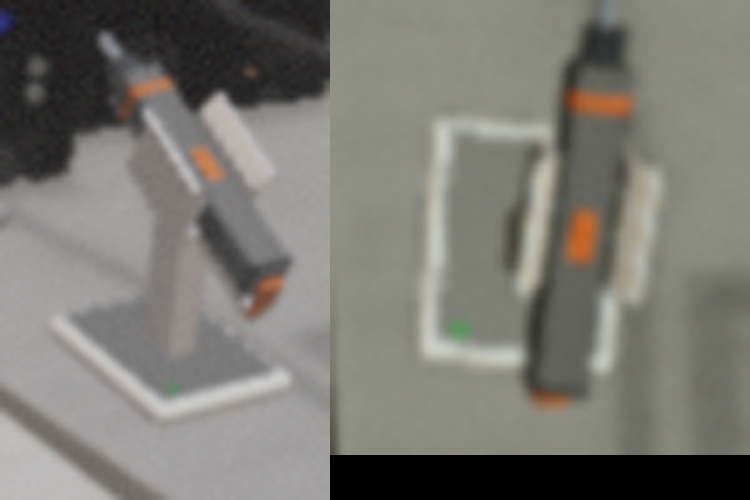

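The driver sits in the saddle between the cheeks, bit up and key up, with its blunt end on the orange stop. The key is at (421.0,172.2) in the scene view and (420.6,213.4) in the top view, within 0.5 px of the predicted home pose. I'm handing in.

```bash
python3 -c "
from bench import r
print(r.hand_in())"
```

```text
the job is handed in; nothing more can be done
None
```

I lifted the screwdriver out of the case by the finger cut-out and laid it flat on the pale desk, released. I then took it again near its bit end and lowered it into the saddle. After feeling the floor contact I slid it down to the orange foot stop, released it and moved the arm clear. I handed the job in at about 18 s of the 56 s allowed; `hand_in` gives no verdict.

**Last checks that agreed:**
- **Floor:** contact came at the predicted height, with about 10 N along the saddle normal.
- **Stop:** the tool stopped moving for a further 2 mm commanded, and the force up the slope rose to about 6 N.
- **Seating:** after release, the orange key was within 0.5 px of the predicted home position in both camera views. Bit up the slope and key on top are confirmed by eye.

**Less certain:**
- **Sideways position:** before insertion the two cameras disagreed by up to about 3 mm. No notable side force showed on the way in.
- **Ring in the scene view:** after release it was about 2.7 px from my prediction. I put this down to the side of the ring being visible there too; the top view matched within 0.6 px.
- **Bystanders:** I did not measure the tape roll, cutters or dish again at the end. The arm was never routed close to them and no unexpected contact force showed in the readings.

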